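Register the brass blank in the measuring fixture and put its cover on

TASK

Get the measuring fixture ready for a measurement: push the brass blank fully against both stops of the fixture, the long back rail and the end rail with the blue-collared probe behind it, so that it lies flat and square in that corner. Then take the blue cover plate by its handle, lower it gently (do not drop it) over the fixture's two pins until it lies flat on the rails, either way round, and let go. Leave the bottle, the steel ring and the screwdriver where they are.

Things in the scene. Friction and masses are not known exactly. Their poses are not given: they have to be found in the camera images.
- fixture: grey fixture fixed to the bench, turned up to 20 degrees: base 130 (x) x 230 (y) x 30 high, steel top; origin at the centre of its underside, x away from the robot, z up. Dark rails on the top form a U open to -x: back stop rail (+x side), end stop rail (+y end), equal plain rail at the -y end. A probe barrel (12 diameter, blue collar) sticks out of the +y end to y = 135, top at z = 43
- corner (a point): stop corner, where both stop faces meet the steel top: (35, 75, 30) in the fixture's frame, same axes. Back rail: stop face x = 35, 12 thick, 190 long in y, 12 high. End rail: stop face y = 75, 20 thick, 90 long (x = -45 to 45), 16 high. The plain rail mirrors it, inner face y = -75
- seat (a point): centre of the cover's seat, midway between the pins at the height of the end rails' tops: (0, 0, 46) in the fixture's frame, same axes
- pin_left (a point): tip of the red pin on the +y end rail, at (0, 85, 60) in the fixture's frame. Pin 8 in diameter, 14 high above the rail, its top 5 mm tapered to 4 in diameter
- pin_right (a point): tip of the equal pin on the -y rail, at (0, -85, 60) in the fixture's frame
- blank: brass bar blank, 26 (x) x 60 (y) x 10 high, loose on the fixture's steel top between the end rails, a little askew and clear of the stops; origin at the centre of its underside. Home, its long side is on the back rail and its +y end on the end rail: origin at (22, 45, 30) in the fixture's frame
- cover: blue cover plate, 90 (x) x 200 (y) x 6 thick, about 280 g, at first lying flat on the bench beside the fixture, handle up; origin at the centre of its underside. Two through holes 13 in diameter at x = 0, y = 85 and -85. Symmetrical: it fits either way round
- handle (a point): centre of the black handle bar of the cover, 16 (x) x 64 (y) x 16 high, 30 above the plate's underside (bar from 22 to 38, on two 12 mm posts); grip it across its 16 mm, along the cover's x
- bottle: white oil bottle with red cap, 50 diameter, 130 high, standing; leave alone
- ring_gauge: steel ring gauge, 52 outside, 18 high, lying flat; leave alone
- screwdriver: yellow-handled screwdriver, 150 long, lying; leave alone
Mind the look-alikes: they are no part of the job. There is more than one size of the blank; the job needs the middle-sized.

How it is judged:
On the way, in this order (a step that is already met when the one before it is completed fails the run):
1. the blank lies flat against both stops (gaps under 2.5 mm, square within 0.05 rad) (x of blank in the frame of fixture between 0.0195 and 0.0235 m and y of blank in the frame of fixture between 0.0425 and 0.0465 m and z of blank in the frame of fixture between 0.0275 and 0.0325 m and angle between the x axis of blank and the x axis of fixture, either way round below 0.05 rad), for 0.2 s.
2. the cover lies flat on the rails, over both pins (horizontal distance between cover and seat below 0.005 m and z of cover in the frame of seat between -0.003 and 0.002 m and angle between the x axis of cover and the x axis of fixture, either way round below 0.06 rad and angle between cover's own z axis and vertical below 0.03 rad), for 0.2 s.
At the end, for the whole second after the job is handed in: Blank flat against both stops: gaps under 2.5 mm, square within 0.05 rad. Cover flat on the end rails over both pins: centre within 5 mm of the seat, under 2 mm above it, within 0.06 rad of the fixture either way round, tilt under 0.03 rad. Both released and at rest (all of step 1 and all of step 2 and linear speed of each of blank, cover below 0.01 m/s and contact force between each of blank, cover and the arm below 0.05 N and contact force between each of blank, cover and the fingers below 0.05 N); the robot touches nothing.
It fails at once if the cover is dropped: it comes down onto its seat at over 0.6 m/s (a fall of about 20 mm) (horizontal distance between cover and seat below 0.03 m and z of cover in the frame of seat below 0.02 m and linear speed of cover above 0.6 m/s).
It fails at once if the bottle is moved by more than 30 mm (distance of bottle from where it was at the start of the episode above 0.03 m).
It fails at once if the ring gauge is moved by more than 30 mm (distance of ring_gauge from where it was at the start of the episode above 0.03 m).
It fails at once if the screwdriver is moved by more than 30 mm (distance of screwdriver from where it was at the start of the episode above 0.03 m).
It also fails if it takes over 61 s, if anything falls off the work surface, if the arm or the gripper's body presses on something with over 40 N, if the wrist force passes 120 N, or if a joint passes its speed limit or range.

ROBOT

A 6-joint arm with a two-finger parallel gripper is mounted at the origin on the work surface. World frame = base frame: x ahead of the robot, y to its left, z up, the work surface at z = 0. Lengths are in m, angles in rad, forces in N, time in s.
With the tool pointing down it reaches from about 0.275 to 0.725 m from the base axis. Payload 15.9 kg.
Tool frame: the origin (TCP) lies on the centre line of the jaws, within the pads' length; the fingertips stand 25 mm ahead of it and the grasp point (between the pads) lies 6 mm ahead of it (manip.nose_length is the distance from the TCP to the fingertips, in m); z points along the fingers, y is the line along which they close (so a half turn about z gives the same grasp; the last joint's range is limited). The gripper opens to 85 mm and grips with 20 to 120 N. Pads are 22 mm wide; open, the fingers measure 114 mm over their backs; the gripper's body (76 mm by 85 mm) begins 54 mm behind the grasp point. The pads swing forward as they close: fully open they stand 13 mm farther back than shut.
Start: joints at [1.246, 0.213, -0.034, 1.323, 0, 1.571], TCP at [0.16, 0.474, 0.256] pointing down, gripper open.
Joint ranges: [-2.98, 2.98], [-0.74, 1.72], [-1.14, 1.35], [-2.1, 2.04], [-1.57, 1.44], [-3.14, 3.14]. Speed limits (rad/s): [1.89, 1.89, 2.39, 2.57, 3.14, 3.14].

INTERFACE

Orientations are given as a unit quaternion [x, y, z, w].
In Python, from plant import manip, get_image, models gives the robot as it stands.
- The arm moves only by the shell command python3 -m inch 'ROWS' [OPENING] [FORCE]. ROWS is JSON, one flat list of numbers, 6 for each row, row after row: the shift along the tool's x, y, z scaled (see below), then the turn, a rotation vector about the tool's x, y, z scaled (see below). A call has exactly 5 rows; each row is the pose to reach, as a shift and turn from the pose commanded when the call began, along the tool's axes at that moment; what a row does not reach only later rows make up. The controller multiplies each number of a shift by 0.25 m and each number of a turn by 60 degrees. A row lasts 1/12 s, in which the tool goes at most 41.7 mm and 7.16 degrees, less where a joint would pass 70% of its speed; a pose out of reach is approached as far as the arm can. A call with a number of a shift or a turn outside -1 to 1 is refused whole. A call with a gripper value outside its range is refused whole. OPENING is the opening, from -1 (shut) to 1 (fully open), set as the call begins (- or left out, the last holds). The fingers move at their own pace and stop on an object; FORCE is the grip in N (left out, the last holds). Time passes only in rows, so rows that repeat a pose let the fingers close, or fill a call up. It gives the time, the measured TCP pose, the force, the opening and the grip force at its end, in the units of the state.
- manip.get_state(): the state, without advancing time (a new reading comes with each control period).
- get_image(name): name is "side" or "top"; returns a dict with "color" (384x512x3 uint8, blue, green, red), "fx", "fy", "cx", "cy" (pixels), "pose" (4x4, takes a point from camera to world coordinates). Camera axes: x right, y down, z forward; pixel columns grow to the right and rows downward; lengths in m; the calibration is good to about 2 mm. A picture is of the moment at which its call begins. There is no depth.
- manip.hand_in(): hands the job in; it is judged then, once.
Trained networks look in a picture, given as the dict that the camera call returned (one of the last four; its "shot" number tells which), for a name from the list of things; names that differ only in an ending like _2 or _b are one class to them, and where a whole thing is asked for, a point or a joint stands for the part that bears it (a point fixed in the world has none). Each returns a list of dicts, best first, with "conf" (0 to 1); they miss things now and then, are a little off and sometimes report something else, mostly with a low value. They report only what shows in the picture. A call takes as long as a camera call. They do not tell look-alikes from the thing itself.
- models.find_in(picture, target): "location" ([x, y, z] in m, in world coordinates, good to about 4 mm: the middle of the surface that is visible of it).
The state is a dict: "clock": time; "qpos": joint angles; "qvel": joint speeds; "tau": joint torques, N m; "position": TCP position; "tcp_rot": TCP orientation; "contact_force": force on the tool from outside, world axes, zero at the start; "torque": the same for the moment, N m; "width": opening from 0.0 (shut) to 1.0 (fully open); "grasp_force": force on a finger pad.
Only numpy, scipy, OpenCV 4.12 (cv2) and the standard library are available. Lean on these libraries where they do the work, as an engineer would, in place of code of your own. Each camera call takes 0.05 s, during which the arm holds its last target. There are 200 camera calls.

## Working session

There is one attempt and no reset: what is moved stays moved. The work goes in short steps, Python scripts to look and compute and a shell command to move; the robot and the scene stay as the last step left them, time stands still between calls to the robot, and variables do not carry over. Pictures are saved under pics/ and viewed, at most 10 in all, crops included, and the job is handed in when it is done.

```bash
mkdir -p pics; ls; python3 - <<'E'
from plant import manip,get_image,models
import cv2
for n in("top","side"):
    p=get_image(n); cv2.imwrite(f"pics/{n}0.png",p["color"]); print(n,p["fx"],p["cx"],p["cy"],p["pose"])
    for t in("fixture","corner","seat","pin_left","pin_right","blank","cover","handle","bottle","ring_gauge","screwdriver"):
        print(t,[( [round(float(v),3) for v in d["location"]],round(d["conf"],2)) for d in models.find_in(p,t)][:4])
s=manip.get_state();print(s["position"],s["tcp_rot"],s["clock"],s["width"],manip.nose_length)
E
```

```text
pics
top 369.48392436038915 250.58193018497622 188.686630776887 [[ 0.00760737 -0.98444244  0.17554262  0.41069626]
 [-0.99987701 -0.00989622 -0.01216699  0.0097366 ]
 [ 0.01371491 -0.17542847 -0.98439664  0.97095184]
 [ 0.          0.          0.          1.        ]]
fixture [([0.563, -0.197, 0.032], 0.9)]
corner [([0.564, -0.203, 0.032], 0.65)]
seat [([0.569, -0.203, 0.028], 0.57), ([0.74, 0.019, 0.088], 0.53)]
pin_left [([0.567, -0.2, 0.024], 0.8)]
pin_right [([0.566, -0.197, 0.03], 0.65)]
blank [([0.358, -0.186, 0.015], 0.76), ([0.526, -0.023, 0.006], 0.6), ([0.56, -0.192, 0.037], 0.55)]
cover [([0.559, 0.155, 0.004], 0.94)]
handle [([0.558, 0.155, 0.003], 0.63)]
bottle []
ring_gauge [([0.759, 0.179, 0.015], 0.79), ([0.569, -0.203, 0.029], 0.72)]
screwdriver [([0.791, -0.18, 0.019], 0.51), ([0.558, 0.156, 0.005], 0.49)]
side 472.2706647233658 242.10505996675442 193.03709586581073 [[ 0.98993472 -0.09473012  0.10514492  0.48342501]
 [-0.14034686 -0.75275485  0.6431663  -0.58511594]
 [ 0.01822113 -0.65144941 -0.75847324  0.75538759]
 [ 0.          0.          0.          1.        ]]
fixture [([0.563, -0.229, 0.029], 0.83)]
corner []
seat [([0.566, -0.23, 0.03], 0.95)]
pin_left [([0.568, -0.23, 0.03], 0.72)]
pin_right [([0.562, -0.228, 0.029], 0.68)]
blank [([0.561, -0.198, 0.037], 0.73), ([0.352, -0.194, 0.013], 0.72), ([0.791, -0.182, 0.022], 0.5), ([0.532, -0.019, 0.007], 0.47)]
cover [([0.56, 0.135, 0.008], 0.66)]
handle []
bottle [([0.744, 0.002, 0.072], 0.63)]
ring_gauge [([0.757, 0.174, 0.014], 0.84)]
screwdriver [([0.793, -0.182, 0.024], 0.9)]
[0.15955865 0.47383698 0.2562873 ] [ 1.61692249e-01  9.86841232e-01 -1.68758941e-05 -2.22064631e-06] 1.2 1.0031265984824067 0.025
```

```bash
python3 - <<'E'
import cv2
a=cv2.imread("pics/top0.png");b=cv2.imread("pics/side0.png")
cv2.imwrite("pics/t1.png",cv2.resize(a,(800,600),interpolation=2)); cv2.imwrite("pics/s1.png",cv2.resize(b,(800,600),interpolation=2))
E
```

```text
(no output)
```

View pics/t1.png

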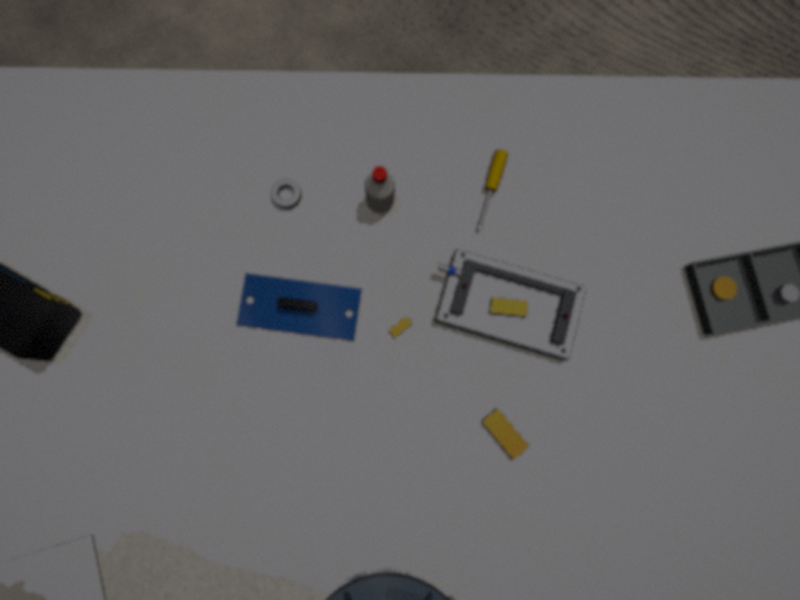

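View pics/s1.png

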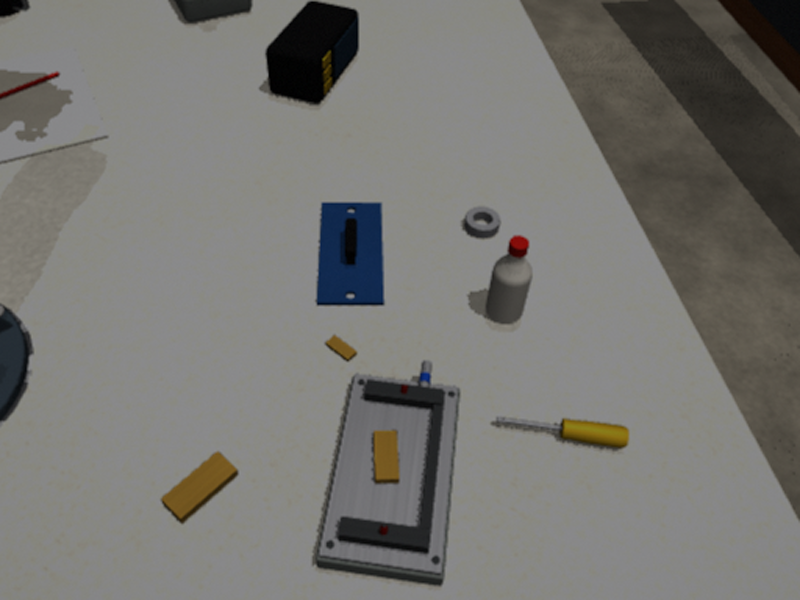

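The top view shows the fixture around (510,305), with the middle-sized blank on it at (508,307). The cover is at (299,307) with its handle at (298,305). The look-alike blanks are on the bench at (400,326) and (505,433). I'll fit silhouettes in both cameras next.

```bash
cat > h.py <<'E'
import numpy as np,cv2
from scipy.optimize import minimize
from plant import manip,get_image,models
S=4
def proj(p,P):
    T=np.linalg.inv(p["pose"]);q=P@T[:3,:3].T+T[:3,3]
    return np.c_[p["fx"]*q[:,0]/q[:,2]+p["cx"],p["fy"]*q[:,1]/q[:,2]+p["cy"]]
def box(x0,x1,y0,y1,z0,z1): return np.array([[x,y,z] for x in(x0,x1) for y in(y0,y1) for z in(z0,z1)])/1e3
RAILS=[box(35,47,-95,95,30,42),box(-45,45,75,95,30,46),box(-45,45,-95,-75,30,46)]
BLANK=[box(-13,13,-30,30,0,10)]
COVER=[box(-45,45,-100,100,0,6)]
def place(B,v,z=0):
    c,s=np.cos(v[2]),np.sin(v[2]);R=np.array([[c,-s,0],[s,c,0],[0,0,1]])
    return B@R.T+[v[0],v[1],z]
def render(p,boxes,v,z):
    m=np.zeros((384*S,512*S),np.uint8)
    for B in boxes:
        u=(proj(p,place(B,v,z))+.5)*S-.5
        cv2.fillConvexPoly(m,np.round(cv2.convexHull(u.astype(np.float32))*16).astype(np.int32),255,shift=4)
    return cv2.resize(m,(512,384),interpolation=cv2.INTER_AREA)/255.
def mask(p,kind):
    c=p["color"].astype(float);b,g,r=c[...,0],c[...,1],c[...,2]
    if kind=="blue": return np.clip((b-r)/60,0,1)
    if kind=="brass": return np.clip((r-b)/60,0,1)
    return np.clip((95-c.max(2))/50,0,1)
def fit(pics,boxes,kind,v0,z,fill=None,sc=None):
    data=[]
    for p in pics:
        roi=cv2.dilate(render(p,boxes,v0,z),np.ones((13,13)))>0
        m=mask(p,kind)
        if fill: m=np.maximum(m,mask(p,"dark"))
        lv=np.percentile(m[render(p,boxes,v0,z)>.9],70) ; m=np.clip(m/max(lv,.1),0,1)
        data.append((p,roi,cv2.GaussianBlur(m,(0,0),1)))
    def cost(d):
        v=np.array(v0)+np.array(d)*[.01,.01,.1]
        return sum(np.mean((cv2.GaussianBlur(render(p,boxes,v,z),(0,0),1)-m)[roi]**2) for p,roi,m in data)
    r=minimize(cost,[0,0,0],method="Nelder-Mead",options=dict(initial_simplex=[[0,0,0],[.8,0,0],[0,.8,0],[0,0,1]],xatol=.005,fatol=1e-7))
    return np.array(v0)+r.x*[.01,.01,.1],r.fun
E
python3 - <<'E'
from h import *
P=[get_image("top"),get_image("side")]
for p in P:
  for n,v,z in(("bench",[.45,.0],0),("steel",[.53,-.25],.03),("cover",[.52,.155],.006),("brass",[.56,-.195],.04),("handle",[.558,.155],.038)):
    u=proj(p,np.array([[*v,z]]))[0].round().astype(int);print(n,u,p["color"][u[1],u[0]],end=" ")
  print()
for k,B,kind,v,z in(("rails",RAILS,"dark",[.57,-.205,-.2],0),("blank",BLANK,"brass",[.56,-.195,0],.03),("cover",COVER,"blue",[.558,.153,0],0)):
  for pp in(P,P[:1],P[1:]):
    r=fit(pp,B,kind,v,z,fill=k=="cover");print(k,r[0].round(4),round(r[1],4))
    if pp is P:
      for p in P:
        cs,_=cv2.findContours((render(p,B,r[0],z)>.5).astype(np.uint8),0,2)
        p.setdefault("ov",p["color"].copy());cv2.drawContours(p["ov"],cs,-1,(255,0,255),1)
a=cv2.resize(P[0]["ov"][150:245,140:390],(800,300),interpolation=2);b=cv2.resize(P[1]["ov"][120:380,190:310],(400,800//1),interpolation=2)
cv2.imwrite("pics/ov1.png",a)
E
```

```text
bench [249 239] [115 115 114] steel [347 208] [115 113 114] cover [190 212] [79 53 35] brass [326 196] [ 34 100 114] handle [189 195] [17 15 19] 
bench [178 220] [136 138 138] steel [233 325] [118 115 116] cover [205 160] [80 43 18] brass [247 290] [ 33  89 119] handle [222 149] [6 7 7] 
rails [ 0.5664 -0.201  -0.2832] 0.0244
rails [ 0.5666 -0.1993 -0.2847] 0.0102
rails [ 0.5666 -0.2018 -0.2806] 0.0073
blank [ 0.5601 -0.1938 -0.1194] 0.0069
blank [ 0.5604 -0.1938 -0.1128] 0.003
blank [ 0.56   -0.1938 -0.1185] 0.0036
cover [ 0.5621  0.1541 -0.1268] 0.0207
cover [ 0.5624  0.1543 -0.1268] 0.0155
cover [ 0.5619  0.1548 -0.1213] 0.0046
```

View pics/ov1.png

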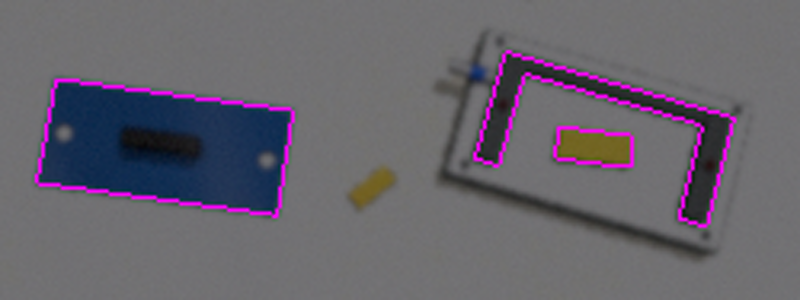

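The overlay matches the picture. The fixture is at (0.5666, -0.2005), yaw -0.283. The blank is at (-8, 4.6) mm in its frame, turned 0.165 rad. I'll push with shut fingers, tool y along fixture y.

```bash
cat >> h.py <<'E'
from scipy.spatial.transform import Rotation as Ro
FX=np.array([.5666,-.2005,-.283])
def fw(x,y,F=FX):
    return place(np.array([[x,y,0]])/1e3,F)[0][:2]
def plan(p,yaw):
    "yaw: world angle (rad) of tool y; tool down"
    s=manip.get_state();R=Ro.from_quat(s["tcp_rot"])
    d=R.inv().apply(np.array(p)-s["position"])/.25
    y=np.array([np.cos(yaw),np.sin(yaw),0]);z=np.array([0,0,-1.]);x=np.cross(y,z)
    t=(R.inv()*Ro.from_matrix(np.c_[x,y,z])).as_rotvec()/np.radians(60)
    print("shift",d.round(4),"turn",t.round(4))
def st():
    s=manip.get_state();R=Ro.from_quat(s["tcp_rot"]).as_matrix();c,sn=np.cos(FX[2]),np.sin(FX[2])
    d=s["position"][:2]-FX[:2]
    print("t",round(s["clock"],2),"pos",s["position"].round(4),"fix",(np.array([c*d[0]+sn*d[1],-sn*d[0]+c*d[1]])*1e3).round(1),"yawy",round(np.arctan2(R[1,1],R[0,1]),4),"tilt",R[:2,2].round(4),"F",np.round(s["contact_force"],1),"w",round(s["width"],3),"q",np.round(s["qpos"],2))
E
python3 -c "
from h import *
print(fw(-48,5)); plan([*fw(-48,5),.12],np.pi/2-.283)"
python3 -m inch '[0,0,0,0,0,-0.02,0,0,0,0,0,-0.04,0,0,0,0,0,-0.04,0,0,0,0,0,-0.04,0,0,0,0,0,-0.04]' -1 30
python3 -c "
from h import *
st(); plan([*fw(-48,5),.12],np.pi/2-.283)"
```

```text
[ 0.52190553 -0.18229549]
shift [-2.2112 -2.0248  0.5451] turn [ 0.     -0.     -0.0399]
clock: 1.72
position: [0.1596, 0.4738, 0.2563]
tcp_rot: [0.141, 0.99, -0.0, -0.0]
contact_force: [-0.0, -0.0, 0.1]
width: 0.301
grasp_force: 0.0
t 1.72 pos [0.1596 0.4738 0.2563] fix [-579.2  533.9] yawy 1.2877 tilt [-0. -0.] F [-0.  -0.   0.1] w 0.301 q [ 1.25  0.21 -0.03  1.32  0.    1.53]
shift [-2.1248 -2.1152  0.5452] turn [-0.     -0.     -0.0001]
```

```bash

python3 -m inch '[-0.05,-0.05,0,0,0,0,-0.13,-0.13,0,0,0,0,-0.22,-0.22,0,0,0,0,-0.31,-0.31,0,0,0,0,-0.4,-0.4,0,0,0,0]' >/dev/null
python3 -m inch '[-0.09,-0.09,0,0,0,0,-0.18,-0.18,0,0,0,0,-0.27,-0.27,0,0,0,0,-0.36,-0.36,0,0,0,0,-0.45,-0.45,0,0,0,0]' >/dev/null
python3 -m inch '[-0.09,-0.09,0,0,0,0,-0.18,-0.18,0,0,0,0,-0.27,-0.27,0,0,0,0,-0.36,-0.36,0,0,0,0,-0.45,-0.45,0,0,0,0]' >/dev/null
python3 -m inch '[-0.09,-0.09,0,0,0,0,-0.18,-0.18,0,0,0,0,-0.27,-0.27,0,0,0,0,-0.36,-0.36,0,0,0,0,-0.45,-0.45,0,0,0,0]' >/dev/null
python3 -m inch '[-0.09,-0.09,0.1,0,0,0,-0.18,-0.18,0.2,0,0,0,-0.27,-0.27,0.3,0,0,0,-0.37,-0.36,0.4,0,0,0,-0.37,-0.36,0.5,0,0,0]'
python3 -c "
from h import *
st(); plan([*fw(-48,5),.059],np.pi/2-.283)"
```

```text
clock: 3.8
position: [0.5233, -0.1849, 0.1297]
tcp_rot: [0.142, 0.99, -0.001, 0.001]
contact_force: [0.4, 0.6, -0.3]
width: -0.003
grasp_force: 0.0
t 3.8 pos [ 0.5233 -0.1849  0.1297] fix [-45.9   2.9] yawy 1.285 tilt [ 0.0013 -0.0014] F [ 0.4  0.6 -0.3] w -0.003 q [-0.34  0.38 -0.14  1.06 -0.   -0.05]
shift [0.0088 0.0086 0.2829] turn [-0.0009  0.0016 -0.0027]
```

```bash

python3 -m inch '[0.01,0.007,0.06,0,0,0,0.01,0.007,0.12,0,0,0,0.01,0.007,0.18,0,0,0,0.01,0.007,0.24,0,0,0,0.01,0.007,0.26,0,0,0]' >/dev/null
python3 -m inch '[0,0,0.01,0,0,0,0,0,0.015,0,0,0,0,0,0.018,0,0,0,0,0,0.018,0,0,0,0,0,0.018,0,0,0]'
python3 - <<'E'
from h import *
st()
p=get_image("top");q=get_image("side")
a=cv2.resize(p["color"][140:250,260:400],(560,440),interpolation=2);cv2.imwrite("pics/c2.png",cv2.resize(q["color"][220:384,190:310],(440,600),interpolation=2))
E
```

```text
clock: 4.63
position: [0.5197, -0.1784, 0.0624]
tcp_rot: [0.141, 0.99, -0.0, 0.0]
contact_force: [-0.6, 1.5, 0.2]
width: -0.002
grasp_force: 0.0
t 4.63 pos [ 0.5197 -0.1784  0.0624] fix [-51.2   8.2] yawy 1.2878 tilt [ 0.0009 -0.0003] F [-0.6  1.5  0.2] w -0.002 q [-0.33  0.43 -0.25  0.9   0.   -0.05]
```

View pics/c2.png

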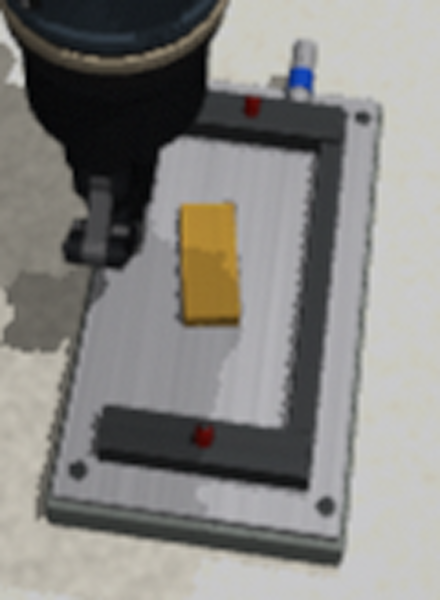

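```bash

python3 -m inch '[0,-0.005,0.006,0,0,0,-0.015,-0.01,0.01,0,0,0,-0.03,-0.01,0.01,0,0,0,-0.045,-0.01,0.01,0,0,0,-0.06,-0.01,0.01,0,0,0]' 
python3 -m inch '[-0.016,0,0,0,0,0,-0.032,0,0,0,0,0,-0.048,0,0,0,0,0,-0.064,0,0,0,0,0,-0.08,0,0,0,0,0]' 
python3 -m inch '[-0.008,0,0,0,0,0,-0.016,0,0,0,0,0,-0.024,0,0,0,0,0,-0.032,0,0,0,0,0,-0.032,0,0,0,0,0]' 
python3 - <<'E'
from h import *
st()
p=get_image("top");q=get_image("side")
for pp in([q],[p,q]): print(fit(pp,BLANK,"brass",[*fw(18,5),-.27],.03))
E
```

```text
clock: 5.15
position: [0.5335, -0.185, 0.0593]
tcp_rot: [0.141, 0.99, 0.0, 0.0]
contact_force: [-0.1, -0.4, -0.3]
width: 0.007
grasp_force: 0.0
clock: 5.57
position: [0.5526, -0.1906, 0.0592]
tcp_rot: [0.141, 0.99, -0.0, -0.0]
contact_force: [-0.4, 0.2, 0.7]
width: 0.003
grasp_force: 0.4
clock: 5.98
position: [0.5602, -0.1928, 0.0593]
tcp_rot: [0.141, 0.99, -0.0, 0.0]
contact_force: [-0.3, -0.3, 0.9]
width: -0.001
grasp_force: 0.0
t 5.98 pos [ 0.5602 -0.1928  0.0593] fix [-8.3  5.6] yawy 1.2879 tilt [ 0.0003 -0.0001] F [-0.3 -0.3  0.9] w -0.001 q [-0.33  0.51 -0.12  0.94 -0.   -0.05]
(array([ 0.58299735, -0.20341837, -0.30371367]), np.float64(0.0026753224260828165))
(array([ 0.58286286, -0.2034276 , -0.3088153 ]), np.float64(0.18027891778613017))
```

```bash

python3 -m inch '[-0.004,0,0,0,0,0,-0.008,0,0,0,0,0,-0.012,0,0,0,0,0,-0.016,0,0,0,0,0,-0.02,0,0,0,0,0]' 
python3 -m inch '[-0.001,0,0,0,0,0,-0.002,0,0,0,0,0,-0.003,0,0,0,0,0,-0.004,0,0,0,0,0,-0.004,0,0,0,0,0]' 
python3 -c "
from h import *
st()"
```

```text
clock: 6.5
position: [0.5648, -0.1941, 0.0593]
tcp_rot: [0.141, 0.99, 0.0, -0.0]
contact_force: [-1.2, 0.6, 0.9]
width: -0.001
grasp_force: 0.5
clock: 6.92
position: [0.5657, -0.1944, 0.0593]
tcp_rot: [0.141, 0.99, -0.0, -0.0]
contact_force: [-1.8, 0.1, 0.4]
width: -0.001
grasp_force: 0.4
t 6.92 pos [ 0.5657 -0.1944  0.0593] fix [-2.6  5.6] yawy 1.2879 tilt [-0.  0.] F [-1.8  0.1  0.4] w -0.001 q [-0.33  0.52 -0.11  0.95 -0.   -0.05]
```

```bash

python3 -m inch '[-0.002,0,0,0,0,0,-0.004,0,0,0,0,0,-0.006,0,0,0,0,0,-0.008,0,0,0,0,0,-0.008,0,0,0,0,0]' 
python3 - <<'E'
from h import *
st()
q=get_image("side")
print(fit([q],BLANK,"brass",[*fw(20,3),-.28],.03), fw(22,3))
E
```

```text
clock: 7.33
position: [0.5671, -0.1948, 0.0592]
tcp_rot: [0.141, 0.99, -0.0, -0.001]
contact_force: [-4.4, 1.0, 3.0]
width: 0.001
grasp_force: 2.5
t 7.33 pos [ 0.5671 -0.1948  0.0592] fix [-1.1  5.6] yawy 1.2878 tilt [-0.001   0.0001] F [-4.4  1.   3. ] w 0.001 q [-0.33  0.52 -0.1   0.95 -0.   -0.05]
(array([ 0.58992349, -0.20554876, -0.30843053]), np.float64(0.004055091117209136)) [ 0.5885626  -0.20376256]
```

```bash

python3 -m inch '[0.03,0,0,0,0,0,0.08,0,0,0,0,0,0.08,0,-0.08,0,0,0,0.08,-0.08,-0.16,0,0,0,0.05,-0.23,-0.16,0,0,0]' 
python3 -m inch '[-0.06,0,0,0,0,0,-0.12,0,0,0,0,0,-0.122,0,0,0,0,0,-0.122,0,0,0,0,0,-0.122,0,0,0,0,0]' 
python3 - <<'E'
from h import *
st()
plan([*fw(18,-52),.059],np.pi/2-.288)
q=get_image("side")
print(fit([q],BLANK,"brass",[*fw(20,3),-.28],.03), fw(22,3))
print(fit([q],RAILS,"dark",FX,0))
E
```

```text
clock: 7.8
position: [0.5408, -0.245, 0.1031]
tcp_rot: [0.139, 0.99, -0.0, 0.002]
contact_force: [1.0, -0.2, 0.5]
width: 0.001
grasp_force: 0.0
clock: 8.22
position: [0.5683, -0.2547, 0.0991]
tcp_rot: [0.141, 0.99, 0.0, -0.0]
contact_force: [0.5, -0.2, -0.5]
width: 0.004
grasp_force: 0.0
t 8.22 pos [ 0.5683 -0.2547  0.0991] fix [ 16.7 -51.6] yawy 1.2882 tilt [-0.0005  0.0002] F [ 0.5 -0.2 -0.5] w 0.004 q [-0.42  0.53  0.03  1.07  0.   -0.14]
shift [-0.0052 -0.0017  0.1603] turn [ 0.0001 -0.0005  0.0052]
(array([ 0.63019771, -0.24764853, -0.00222222]), np.float64(0.03823857683468203)) [ 0.5885626  -0.20376256]
(array([ 0.56699876, -0.2003426 , -0.28873033]), np.float64(0.2138103427471273))
```

```bash

python3 -m inch '[0,0,0.05,0,0,0,-0.003,0,0.1,0,0,0,-0.004,0,0.14,0,0,0,-0.004,0,0.16,0,0,0,-0.004,0,0.16,0,0,0]' 
python3 -m inch '[0,0.015,0,0,0,0,0,0.03,0,0,0,0,0,0.045,0,0,0,0,0,0.06,0,0,0,0,0,0.075,0,0,0,0]' 
python3 -m inch '[0,0.015,0,0,0,0,0,0.03,0,0,0,0,0,0.045,0,0,0,0,0,0.06,0,0,0,0,0,0.075,0,0,0,0]' 
python3 - <<'E'
from h import *
st()
p=get_image("top");q=get_image("side")
print(fit([p],BLANK,"brass",[*fw(22,33),-.28],.03),fit([q],BLANK,"brass",[*fw(22,33),-.28],.03), fw(22,33))
E
```

```text
clock: 8.68
position: [0.5689, -0.2549, 0.0582]
tcp_rot: [0.141, 0.99, 0.0, -0.001]
contact_force: [0.2, 0.7, 0.3]
width: -0.0
grasp_force: 0.0
clock: 9.1
position: [0.5754, -0.237, 0.0597]
tcp_rot: [0.141, 0.99, -0.0, 0.0]
contact_force: [-1.1, -1.8, 0.5]
width: 0.001
grasp_force: 0.7
clock: 9.52
position: [0.5804, -0.2191, 0.0593]
tcp_rot: [0.141, 0.99, -0.0, 0.0]
contact_force: [-0.7, -1.0, 0.2]
width: -0.003
grasp_force: 0.6
t 9.52 pos [ 0.5804 -0.2191  0.0593] fix [ 18.4 -14. ] yawy 1.2879 tilt [ 0. -0.] F [-0.7 -1.   0.2] w -0.003 q [-0.36  0.56 -0.04  0.97 -0.   -0.08]
(array([ 0.5944646 , -0.17837078, -0.54080406]), np.float64(0.06136708808898215)) (array([ 0.61919095, -0.11337396, -0.66946637]), np.float64(0.04649953268006951)) [ 0.59693972 -0.1749559 ]
```

```bash

python3 -m inch '[0,0.01,0,0,0,0,0,0.02,0,0,0,0,0,0.03,0,0,0,0,0,0.04,0,0,0,0,0,0.046,0,0,0,0]' 
python3 -m inch '[0,0.002,0,0,0,0,0,0.004,0,0,0,0,0,0.006,0,0,0,0,0,0.008,0,0,0,0,0,0.01,0,0,0,0]' 
python3 -c "
from h import *
st()"
```

```text
clock: 10.03
position: [0.5835, -0.208, 0.0593]
tcp_rot: [0.141, 0.99, 0.0, -0.0]
contact_force: [0.0, -0.2, -1.2]
width: -0.003
grasp_force: 0.3
clock: 10.45
position: [0.5842, -0.206, 0.0593]
tcp_rot: [0.141, 0.99, 0.0, 0.0]
contact_force: [-0.5, -0.5, -0.1]
width: 0.003
grasp_force: 0.3
t 10.45 pos [ 0.5842 -0.206   0.0593] fix [18.4 -0.3] yawy 1.2878 tilt [0. 0.] F [-0.5 -0.5 -0.1] w 0.003 q [-0.34  0.56 -0.04  0.97  0.   -0.06]
```

```bash

python3 - <<'E'
from h import *
p=get_image("top");q=get_image("side")
a=cv2.resize(p["color"][140:250,260:400],(764,600),interpolation=2)[:,150:600]
b=cv2.resize(q["color"][230:384,190:310],(350,449),interpolation=2)
o=np.zeros((600,800,3),np.uint8);o[:,:450]=a;o[:449,450:]=b
cv2.imwrite("pics/c3.png",o)
E
```

```text
(no output)
```

View pics/c3.png

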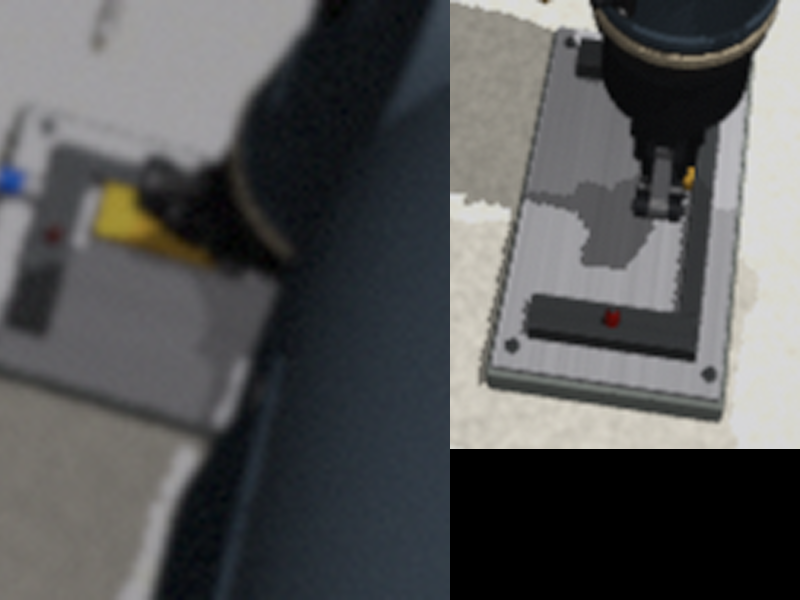

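The top view shows the blank still about 7 mm short of the end rail: its +y end is at (100,210) and the rail face at (82,210). I'll keep pushing.

```bash

python3 -m inch '[0,0.004,0,0,0,0,0,0.008,0,0,0,0,0,0.012,0,0,0,0,0,0.016,0,0,0,0,0,0.02,0,0,0,0]' 
python3 -m inch '[0,0.002,0,0,0,0,0,0.004,0,0,0,0,0,0.006,0,0,0,0,0,0.008,0,0,0,0,0,0.01,0,0,0,0]' 
python3 -c "
from h import *
st()"
```

```text
clock: 10.97
position: [0.5856, -0.2011, 0.0593]
tcp_rot: [0.141, 0.99, -0.0, 0.0]
contact_force: [0.2, -0.9, 0.2]
width: 0.002
grasp_force: 0.4
clock: 11.38
position: [0.5862, -0.1987, 0.0593]
tcp_rot: [0.141, 0.99, 0.0, -0.0]
contact_force: [-0.2, -0.2, -0.7]
width: 0.001
grasp_force: 0.4
t 11.38 pos [ 0.5862 -0.1987  0.0593] fix [18.4  7.2] yawy 1.2878 tilt [-0.  0.] F [-0.2 -0.2 -0.7] w 0.001 q [-0.33  0.56 -0.04  0.97  0.   -0.04]
```

```bash

python3 -m inch '[0,0.002,0,0,0,0,0,0.004,0,0,0,0,0,0.006,0,0,0,0,0,0.008,0,0,0,0,0,0.008,0,0,0,0]' 
python3 -m inch '[0,0.002,0,0,0,0,0,0.004,0,0,0,0,0,0.006,0,0,0,0,0,0.006,0,0,0,0,0,0.006,0,0,0,0]' 
python3 -c "
from h import *
st()"
```

```text
clock: 11.8
position: [0.5865, -0.1979, 0.0593]
tcp_rot: [0.141, 0.99, -0.001, -0.0]
contact_force: [-3.2, -9.7, 0.7]
width: 0.001
grasp_force: 4.8
clock: 12.22
position: [0.5865, -0.1976, 0.0593]
tcp_rot: [0.142, 0.99, -0.002, -0.0]
contact_force: [-5.7, -17.5, -0.1]
width: -0.002
grasp_force: 9.1
t 12.22 pos [ 0.5865 -0.1976  0.0593] fix [18.3  8.4] yawy 1.2862 tilt [-0.0013 -0.0042] F [ -5.7 -17.5  -0.1] w -0.002 q [-0.32  0.56 -0.04  0.97 -0.   -0.04]
```

```bash

python3 -m inch '[0,-0.03,0,0,0,0,0,-0.07,0,0,0,0,0.05,-0.07,0,0,0,0,0.12,-0.07,0,0,0,0,0.2,-0.07,0,0,0,0]' 
python3 -m inch '[0,0.04,0,0,0,0,0,0.12,0,0,0,0,0,0.2,0,0,0,0,0,0.2,0,0,0,0,0,0.2,0,0,0,0]' 
python3 - <<'E'
from h import *
st()
plan([*fw(-6,43),.059],np.pi/2-.287)
p=get_image("top");q=get_image("side")
print(fit([p],BLANK,"brass",[*fw(22,45),-.28],.03),fit([q],BLANK,"brass",[*fw(22,45),-.28],.03), fw(22,45))
E
```

```text
clock: 12.63
position: [0.534, -0.1986, 0.0591]
tcp_rot: [0.141, 0.99, 0.0, 0.0]
contact_force: [0.2, -0.1, -0.2]
width: 0.001
grasp_force: 0.0
clock: 13.05
position: [0.5487, -0.1497, 0.0594]
tcp_rot: [0.14, 0.99, 0.0, 0.0]
contact_force: [-0.8, -1.0, 0.2]
width: -0.005
grasp_force: 0.0
t 13.05 pos [ 0.5487 -0.1497  0.0594] fix [-31.4  43.8] yawy 1.2894 tilt [0.0004 0.0003] F [-0.8 -1.   0.2] w -0.005 q [-0.27  0.46 -0.2   0.91  0.    0.01]
shift [-0.1015 -0.0032  0.0016] turn [0.0003 0.0003 0.0054]
(array([ 0.63093712, -0.07471261, -1.6315775 ]), np.float64(0.05075336580823338)) (array([ 0.60141447, -0.16381645, -0.28664327]), np.float64(0.00331291948238096)) [ 0.60029058 -0.16343323]
```

```bash

python3 -m inch '[-0.03,0,0,0,0,0,-0.06,0,0,0,0,0.003,-0.09,0,0,0,0,0.005,-0.102,0,0,0,0,0.005,-0.102,0,0,0,0,0.005]' 
python3 -m inch '[-0.004,0,0,0,0,0,-0.008,0,0,0,0,0,-0.012,0,0,0,0,0,-0.016,0,0,0,0,0,-0.02,0,0,0,0,0]' 
python3 -m inch '[-0.002,0,0,0,0,0,-0.004,0,0,0,0,0,-0.006,0,0,0,0,0,-0.006,0,0,0,0,0,-0.006,0,0,0,0,0]' 
python3 -c "
from h import *
st()"
```

```text
clock: 13.57
position: [0.5737, -0.1579, 0.0591]
tcp_rot: [0.144, 0.99, -0.0, 0.0]
contact_force: [-0.4, 0.5, -0.3]
width: -0.004
grasp_force: 0.0
clock: 13.98
position: [0.5775, -0.1587, 0.0594]
tcp_rot: [0.144, 0.99, -0.0, -0.0]
contact_force: [-0.2, 0.4, -0.7]
width: -0.0
grasp_force: 0.4
clock: 14.4
position: [0.5778, -0.1588, 0.0591]
tcp_rot: [0.144, 0.99, 0.0, -0.001]
contact_force: [-7.9, 2.5, 6.8]
width: -0.002
grasp_force: 4.8
t 14.4 pos [ 0.5778 -0.1588  0.0591] fix [-0.9 43.1] yawy 1.2827 tilt [-0.0023  0.0007] F [-7.9  2.5  6.8] w -0.002 q [-0.27  0.52 -0.1   0.95  0.    0.02]
```

```bash

python3 -m inch '[0.03,0,0,0,0,0,0.09,0,0,0,0,0,0.09,0,-0.1,0,0,0,0.09,0,-0.25,0,0,0,0.09,0,-0.4,0,0,0]' 0
python3 -c "
from h import *
st(); plan([.5622,.1545,.12],-.126)"
```

```text
clock: 14.82
position: [0.5562, -0.1524, 0.16]
tcp_rot: [0.144, 0.99, 0.0, -0.001]
contact_force: [1.5, 0.1, 0.8]
width: 0.501
grasp_force: 0.0
t 14.82 pos [ 0.5562 -0.1524  0.16  ] fix [-23.4  43.2] yawy 1.2827 tilt [-0.0018  0.0005] F [1.5 0.1 0.8] w 0.501 q [-0.27  0.41 -0.02  1.15 -0.    0.02]
shift [0.3254 1.184  0.1604] turn [-1.3000e-03 -1.4000e-03  1.3452e+00]
```

```bash

python3 -m inch '[0.03,0.12,0,0,0,0.11,0.06,0.24,0,0,0,0.22,0.1,0.36,0,0,0,0.33,0.13,0.48,0,0,0,0.44,0.16,0.6,0,0,0,0.55]' 
python3 -c "
from h import *
st(); plan([.5622,.1545,.12],-.126)"
```

```text
clock: 15.23
position: [0.5613, 0.0038, 0.1595]
tcp_rot: [0.421, 0.907, 0.0, 0.0]
contact_force: [-0.1, -0.8, 0.5]
width: 0.504
grasp_force: 0.0
t 15.23 pos [0.5613 0.0038 0.1595] fix [-62.1 194.7] yawy 0.7007 tilt [ 0.0007 -0.    ] F [-0.1 -0.8  0.5] w 0.504 q [ 0.01  0.37 -0.06  1.13 -0.    0.88]
shift [0.4587 0.3913 0.158 ] turn [7.000e-04 2.000e-04 7.895e-01]
```

```bash

python3 -m inch '[0.09,0.08,0,0,0,0.11,0.18,0.16,0,0,0,0.22,0.27,0.23,0,0,0,0.33,0.36,0.31,0,0,0,0.44,0.459,0.391,0,0,0,0.55]' >/dev/null
python3 -m inch '[0,0,0,0,0,0.11,0,0,0,0,0,0.22,0,0,0,0,0,0.235,0,0,0,0,0,0.235,0,0,0,0,0,0.235]' 
python3 - <<'E'
from h import *
st(); plan([.5622,.1545,.06],-.126)
p=get_image("top");q=get_image("side")
print(fit([p],BLANK,"brass",[*fw(22,45),-.28],.03),fit([q],BLANK,"brass",[*fw(22,45),-.28],.03), fw(22,45))
print(fit([p],RAILS,"dark",FX,0),fit([q],RAILS,"dark",FX,0))
cv2.imwrite("pics/c4.png",cv2.resize(np.vstack([p["color"][140:240,150:390],q["color"][100:300,150:390]]),(480,600),interpolation=2))
E
```

```text
clock: 16.07
position: [0.5615, 0.1528, 0.1594]
tcp_rot: [0.746, 0.666, 0.0, 0.0]
contact_force: [-1.1, 0.4, -0.1]
width: 0.499
grasp_force: 0.0
t 16.07 pos [0.5615 0.1528 0.1594] fix [-103.5  337.8] yawy -0.1121 tilt [0.0002 0.    ] F [-1.1  0.4 -0.1] w 0.499 q [ 0.27  0.41 -0.    1.15 -0.    1.95]
shift [0.0071 0.0019 0.3976] turn [ 0.0002 -0.0001  0.0133]
(array([ 0.60258729, -0.16434458, -0.28028202]), np.float64(0.00044647160923176816)) (array([ 0.60167383, -0.16371   , -0.2858116 ]), np.float64(0.003545833594392105)) [ 0.60029058 -0.16343323]
(array([ 0.56709634, -0.19921887, -0.29541923]), np.float64(0.03153872270237321)) (array([ 0.56696913, -0.20164992, -0.28162612]), np.float64(0.013868529109547466))
```

View pics/c4.png

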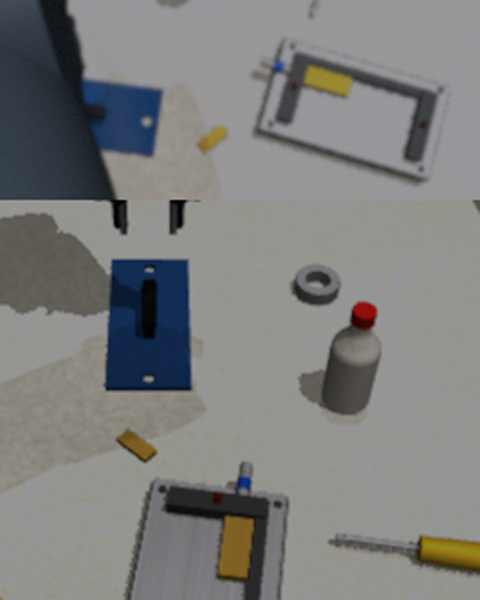

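The blank sits snug in the corner in both views. Next I'll grip the handle.

```bash

python3 -m inch '[0.007,0.002,0.1,0,0,0.013,0.007,0.002,0.2,0,0,0.013,0.007,0.002,0.3,0,0,0.013,0.007,0.002,0.4,0,0,0.013,0.007,0.002,0.42,0,0,0.013]' >/dev/null
python3 -m inch '[0,0,0.02,0,0,0,0,0,0.04,0,0,0,0,0,0.06,0,0,0,0,0,0.067,0,0,0,0,0,0.067,0,0,0]' 
python3 - <<'E'
from h import *
st(); plan([.5622,.1545,.037],-.126)
E
```

```text
clock: 17.0
position: [0.5625, 0.1549, 0.0379]
tcp_rot: [0.751, 0.66, 0.0, 0.0]
contact_force: [0.5, -0.2, -0.2]
width: 0.498
grasp_force: 0.0
t 17.0 pos [0.5625 0.1549 0.0379] fix [-103.2  340.1] yawy -0.1288 tilt [0.0005 0.0002] F [ 0.5 -0.2 -0.2] w 0.498 q [ 0.27  0.51 -0.18  0.88  0.    1.97]
shift [-0.0016 -0.001   0.0035] turn [ 0.0005 -0.0002 -0.0027]
```

```bash

python3 -m inch '[0,0,0,0,0,0,0,0,0,0,0,0,0,0,0,0,0,0,0,0,0,0,0,0,0,0,0,0,0,0]' -1 60
python3 -m inch '[0,0,0,0,0,0,0,0,0,0,0,0,0,0,0,0,0,0,0,0,0,0,0,0,0,0,0,0,0,0]' 
python3 -m inch '[0,0,-0.04,0,0,0,0,0,-0.1,0,0,0,0,0,-0.18,0,0,0,0,0,-0.28,0,0,0,0,0,-0.36,0,0,0]' 
python3 - <<'E'
from h import *
F=[.5673,-.2007,-.288]
st(); plan([F[0],F[1],.14],F[2])
q=get_image("side")
print(fit([q],COVER,"blue",[.5625,.1549,-.126],.09,fill=1))
cv2.imwrite("pics/c5.png",cv2.resize(q["color"][50:250,120:340],(550,500),interpolation=2))
E
```

```text
clock: 17.42
position: [0.5626, 0.1549, 0.0382]
tcp_rot: [0.751, 0.66, 0.0, 0.0]
contact_force: [-1.2, -0.6, 4.9]
width: 0.175
grasp_force: 59.6
clock: 17.83
position: [0.5627, 0.1549, 0.0383]
tcp_rot: [0.751, 0.66, 0.0, 0.0]
contact_force: [-0.3, -0.2, 5.8]
width: 0.179
grasp_force: 59.6
clock: 18.25
position: [0.5622, 0.1548, 0.1297]
tcp_rot: [0.751, 0.66, 0.0, 0.0]
contact_force: [1.3, -0.4, -1.4]
width: 0.172
grasp_force: 58.8
t 18.25 pos [0.5622 0.1548 0.1297] fix [-103.4  339.9] yawy -0.1289 tilt [0.0005 0.0001] F [ 1.3 -0.4 -1.4] w 0.172 q [ 0.27  0.43 -0.05  1.09  0.    1.97]
shift [-1.4076  0.203  -0.0413] turn [ 0.0004 -0.0002  0.1519]
(array([ 0.56300889,  0.15759805, -0.12499493]), np.float64(0.07774763018735356))
```

View pics/c5.png

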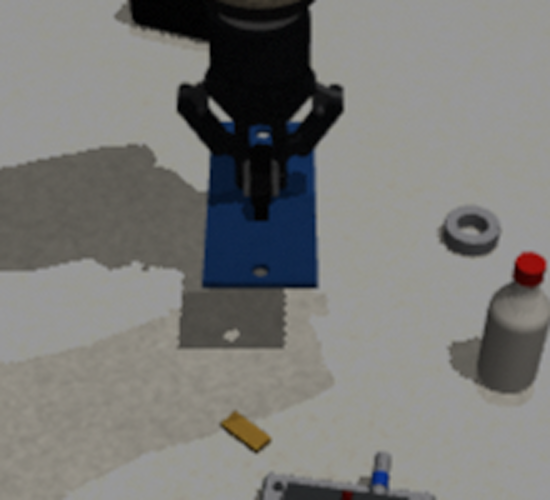

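```bash

python3 -m inch '[-0.05,0.007,-0.01,0,0,0,-0.15,0.02,-0.03,0,0,0,-0.25,0.035,-0.04,0,0,0,-0.36,0.05,-0.04,0,0,0,-0.47,0.068,-0.04,0,0,0]' >/dev/null
python3 -m inch '[-0.11,0.015,0,0,0,0,-0.22,0.03,0,0,0,0,-0.33,0.047,0,0,0,0,-0.43,0.061,0,0,0,0,-0.52,0.075,0,0,0,0]' >/dev/null
python3 -m inch '[-0.09,0.012,0,0,0,0.03,-0.18,0.025,0,0,0,0.06,-0.26,0.037,0,0,0,0.09,-0.33,0.047,0,0,0,0.12,-0.38,0.055,0,0,0,0.152]' 
python3 - <<'E'
from h import *
F=[.5673,-.2007,-.288]
st(); plan([F[0],F[1],.11],F[2])
E
```

```text
clock: 19.55
position: [0.5664, -0.1932, 0.1372]
tcp_rot: [0.802, 0.597, -0.0, -0.0]
contact_force: [0.4, -0.8, -2.1]
width: 0.178
grasp_force: 58.9
t 19.55 pos [ 0.5664 -0.1932  0.1372] fix [-2.2  7. ] yawy -0.2911 tilt [-0.001 -0.   ] F [ 0.4 -0.8 -2.1] w 0.178 q [-0.33  0.46  0.01  1.12 -0.    1.53]
shift [-0.0277  0.012   0.1086] turn [-0.0009  0.0003 -0.003 ]
```

```bash

python3 -m inch '[-0.01,0.005,0.02,0,0,0,-0.02,0.01,0.05,0,0,0,-0.03,0.01,0.08,0,0,0,-0.03,0.01,0.1,0,0,0,-0.03,0.01,0.1,0,0,0]' 
python3 - <<'E'
from h import *
F=[.5673,-.2007,-.288]
st(); plan([F[0],F[1],.11],F[2])
p=get_image("top");q=get_image("side")
s=manip.get_state()
print(fit([q],COVER,"blue",[*s["position"][:2],-.288],s["position"][2]-.0382,fill=1))
a=cv2.resize(p["color"][140:250,260:400],(560,440),interpolation=2)[:,:400]
b=cv2.resize(q["color"][200:384,190:310],(391,600),interpolation=2)
o=np.zeros((600,800,3),np.uint8);o[:440,:400]=a;o[:,400:791]=b
cv2.imwrite("pics/c6.png",o)
E
```

```text
clock: 19.97
position: [0.5667, -0.1982, 0.1109]
tcp_rot: [0.801, 0.599, -0.001, -0.001]
contact_force: [0.6, 0.6, -1.8]
width: 0.177
grasp_force: 58.8
t 19.97 pos [ 0.5667 -0.1982  0.1109] fix [-0.5  2.2] yawy -0.2871 tilt [-0.0023  0.0009] F [ 0.6  0.6 -1.8] w 0.177 q [-0.34  0.48 -0.02  1.07  0.    1.52]
shift [-0.0088  0.0051  0.0034] turn [-0.0024 -0.0002  0.0009]
(array([ 0.56468151, -0.20768166, -0.27558113]), np.float64(0.10775197964832124))
```

View pics/c6.png

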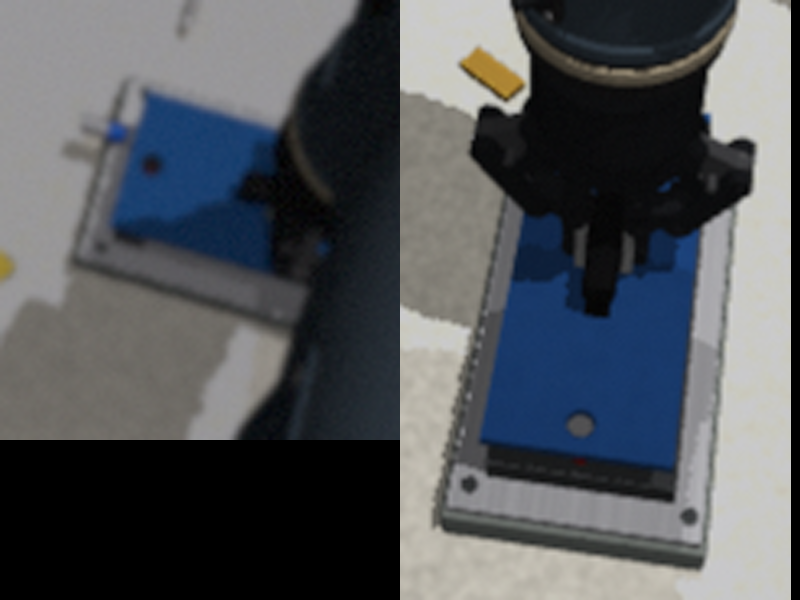

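```bash

python3 - <<'E'
from h import *
P=[get_image("top"),get_image("side")]
F=[.5673,-.2007,-.288];s=manip.get_state()
for n,p in zip(("top0","side0"),P):
    c=cv2.imread(f"pics/{n}.png").astype(float)
    for y in(85,-85):
        u=proj(p,place(np.array([[0,y,54]])/1e3,F))[0]
        r=np.clip(c[...,2]-c[...,:2].max(2)-12,0,None);w=6
        Y,X=np.mgrid[:384,:512];k=(abs(X-u[0])<w)&(abs(Y-u[1])<w);W=r*k
        if W.sum()==0: print(n,y,"none");continue
        m=np.array([(W*X).sum(),(W*Y).sum()])/W.sum()
        J=np.array([(proj(p,place(np.array([[0,y,54]])/1e3,[F[0]+a,F[1]+b,F[2]]))[0]-u)/.001 for a,b in((.001,0),(0,.001))]).T
        print("pin",n,y,"world mm offset from F",(np.linalg.solve(J,m-u)*1e3).round(2),W.sum().round())
z=s["position"][2]-.0382;T=[*s["position"][:2],-.2871]
for n,p,y in(("top",P[0],85),("side",P[1],-85)):
    B=place(np.array([[0,y,5]])/1e3,T,z);u=proj(p,B)[0]
    c=p["color"].astype(float);h=np.clip(25-(c[...,0]-c[...,2]),0,25)
    Y,X=np.mgrid[:384,:512];k=((X-u[0])**2+(Y-u[1])**2<5.5**2);W=h*k
    m=np.array([(W*X).sum(),(W*Y).sum()])/W.sum()
    J=np.array([(proj(p,B+d)[0]-u)/.001 for d in([.001,0,0],[0,.001,0])]).T
    print("hole",n,y,"offset from tool-based",(np.linalg.solve(J,m-u)*1e3).round(2),u.round(1),W.sum())
E
```

```text
pin top0 85 world mm offset from F [-0.69  0.15] 7.0
pin top0 -85 world mm offset from F [0.27 1.31] 12.0
pin side0 85 world mm offset from F [-0.22 -3.56] 486.0
pin side0 -85 world mm offset from F [ 0.7  -3.44] 542.0
hole top 85 offset from tool-based [-0.42  0.24] [297.7 180.3] 88.0
hole side -85 offset from tool-based [ 0.06 -2.13] [245.1 328.5] 760.0
```

```bash

python3 -m inch '[-0.004,0.002,0,-0.001,0,0,-0.007,0.004,0.01,-0.002,0,0,-0.007,0.004,0.02,-0.002,0,0,-0.007,0.004,0.03,-0.002,0,0,-0.007,0.004,0.03,-0.002,0,0]' 
python3 -m inch '[0,0,0.007,0,0,0,0,0,0.014,0,0,0,0,0,0.021,0,0,0,0,0,0.028,0,0,0,0,0,0.028,0,0,0]' 
python3 - <<'E'
from h import *
F=[.5673,-.2007,-.288]
st(); plan([F[0],F[1],.0842],F[2])
E
```

```text
clock: 20.58
position: [0.5677, -0.201, 0.1044]
tcp_rot: [0.801, 0.598, 0.0, 0.0]
contact_force: [-0.1, -0.2, -2.7]
width: 0.173
grasp_force: 58.8
clock: 21.0
position: [0.5678, -0.201, 0.0976]
tcp_rot: [0.801, 0.598, 0.0, 0.001]
contact_force: [0.3, 0.2, -2.4]
width: 0.18
grasp_force: 58.8
t 21.0 pos [ 0.5678 -0.201   0.0976] fix [ 1.3 -0.2] yawy -0.2882 tilt [ 0.0015 -0.0004] F [ 0.3  0.2 -2.4] w 0.18 q [-0.34  0.49 -0.04  1.03  0.    1.52]
shift [ 0.0006 -0.0026  0.0537] turn [ 0.0015 -0.0001 -0.0002]
```

```bash

python3 -m inch '[0,-0.001,0.006,0,0,0,0,-0.001,0.012,0,0,0,0,-0.001,0.018,0,0,0,0,-0.001,0.024,0,0,0,0,-0.001,0.03,0,0,0]' 
python3 -m inch '[0,0,0.004,0,0,0,0,0,0.008,0,0,0,0,0,0.012,0,0,0,0,0,0.016,0,0,0,0,0,0.018,0,0,0]' 
python3 - <<'E'
from h import *
F=[.5673,-.2007,-.288]
st(); plan([F[0],F[1],.0842],F[2])
E
```

```text
clock: 21.42
position: [0.5678, -0.201, 0.0904]
tcp_rot: [0.801, 0.598, 0.001, 0.001]
contact_force: [-0.2, -1.3, -1.9]
width: 0.174
grasp_force: 58.8
clock: 21.83
position: [0.5678, -0.201, 0.086]
tcp_rot: [0.801, 0.598, 0.001, 0.001]
contact_force: [-0.2, 0.7, -2.1]
width: 0.173
grasp_force: 58.8
t 21.83 pos [ 0.5678 -0.201   0.086 ] fix [ 1.3 -0.2] yawy -0.2882 tilt [ 0.002  -0.0006] F [-0.2  0.7 -2.1] w 0.173 q [-0.34  0.5  -0.06  1.01  0.    1.52]
shift [ 0.0008 -0.0022  0.007 ] turn [ 0.002   0.     -0.0002]
```

```bash

python3 -m inch '[0,0,0.002,0,0,0,0,0,0.004,0,0,0,0,0,0.006,0,0,0,0,0,0.008,0,0,0,0,0,0.008,0,0,0]' 
python3 -m inch '[0,0,0.001,0,0,0,0,0,0.002,0,0,0,0,0,0.003,0,0,0,0,0,0.004,0,0,0,0,0,0.004,0,0,0]' 
python3 - <<'E'
from h import *
st()
E
```

```text
clock: 22.25
position: [0.5679, -0.201, 0.0843]
tcp_rot: [0.801, 0.598, 0.001, 0.001]
contact_force: [-2.0, 0.8, 1.8]
width: 0.178
grasp_force: 59.3
clock: 22.67
position: [0.5679, -0.2011, 0.0842]
tcp_rot: [0.801, 0.598, 0.001, 0.001]
contact_force: [-6.7, 2.0, 16.8]
width: 0.173
grasp_force: 61.5
t 22.67 pos [ 0.5679 -0.2011  0.0842] fix [ 1.4 -0.2] yawy -0.2882 tilt [ 0.0029 -0.0009] F [-6.7  2.  16.8] w 0.173 q [-0.34  0.5  -0.06  1.    0.    1.52]
```

```bash

python3 -m inch '[0,0,-0.001,0,0,0,0,0,-0.002,0,0,0,0,0,-0.003,0,0,0,0,0,-0.003,0,0,0,0,0,-0.003,0,0,0]' 
python3 -m inch '[0,0,0,0,0,0,0,0,0,0,0,0,0,0,0,0,0,0,0,0,0,0,0,0,0,0,0,0,0,0]' 0 20
python3 -m inch '[0,0,-0.03,0,0,0,0,0,-0.08,0,0,0,0,0,-0.16,0,0,0,0,0,-0.26,0,0,0,0,0,-0.36,0,0,0]' 
python3 -m inch '[0,0.05,-0.12,0,0,0,0,0.1,-0.24,0,0,0,0,0.2,-0.3,0,0,0,0,0.3,-0.3,0,0,0,0,0.4,-0.3,0,0,0]' >/dev/null
python3 -m inch '[0.12,-0.1,0,0,0,0,0.24,-0.2,0,0,0,0,0.36,-0.3,0,0,0,0,0.48,-0.4,0,0,0,0,0.6,-0.5,0,0,0,0]' >/dev/null
python3 -m inch '[0.12,0,0,0,0,0,0.24,0,0,0,0,0,0.36,0,0,0,0,0,0.48,0,0,0,0,0,0.48,0,0,0,0,0]' 
python3 - <<'E'
from h import *
st()
p=get_image("top");q=get_image("side")
for pp in([p],[q]): print(fit(pp,COVER,"blue",[.5675,-.2008,-.288],.046,fill=1))
a=cv2.resize(p["color"][140:250,260:400],(560,440),interpolation=2)[:,:400]
b=cv2.resize(q["color"][200:384,190:310],(391,600),interpolation=2)
o=np.zeros((600,800,3),np.uint8);o[:440,:400]=a;o[:,400:791]=b
cv2.imwrite("pics/c7.png",o)
E
```

```text
clock: 23.08
position: [0.5679, -0.201, 0.0842]
tcp_rot: [0.801, 0.598, 0.001, 0.001]
contact_force: [-3.3, 1.5, 7.3]
width: 0.172
grasp_force: 60.3
clock: 23.5
position: [0.5678, -0.201, 0.0837]
tcp_rot: [0.801, 0.598, 0.001, 0.001]
contact_force: [-0.7, -0.6, -0.1]
width: 0.5
grasp_force: 0.0
clock: 23.92
position: [0.5673, -0.2009, 0.1751]
tcp_rot: [0.801, 0.598, 0.0, 0.001]
contact_force: [0.5, -0.6, 0.6]
width: 0.502
grasp_force: 0.0
clock: 25.17
position: [0.6209, 0.0697, 0.2489]
tcp_rot: [0.8, 0.6, 0.001, 0.0]
contact_force: [0.3, 0.6, 0.1]
width: 0.501
grasp_force: 0.0
t 25.17 pos [0.6209 0.0697 0.2489] fix [-23.3 274.6] yawy -0.2845 tilt [0.0023 0.0006] F [0.3 0.6 0.1] w 0.501 q [0.11 0.48 0.33 1.41 0.   1.97]
(array([ 0.56861515, -0.20089711, -0.28529145]), np.float64(0.009006023398420373))
(array([ 0.56727544, -0.2041353 , -0.28219911]), np.float64(0.009979847440929262))
```

View pics/c7.png

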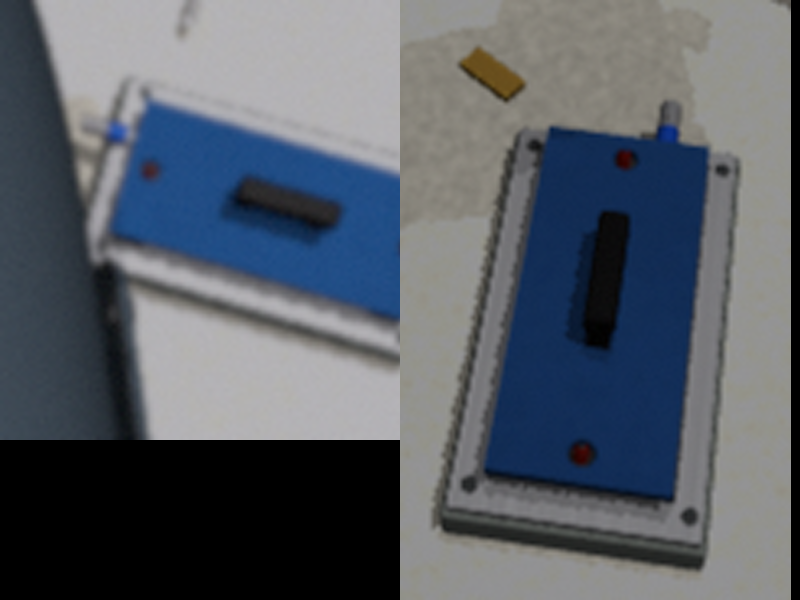

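Both red pins stand in the holes, at (625,160) and (581,453) in the side view. The cover lies flat on the rails and the arm is clear of everything. I'm handing in.

```bash
python3 -m inch '[0,0,0,0,0,0,0,0,0,0,0,0,0,0,0,0,0,0,0,0,0,0,0,0,0,0,0,0,0,0]' >/dev/null; python3 -c "
from plant import manip
print(manip.hand_in())"
```

```text
the job is handed in; nothing more can be done
None
```

The job is handed in at about 25.6 s: the last pictures show the blank in the stop corner (before the cover went on) and the cover flat over both pins with the arm clear; hand-in returned no verdict.

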